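# Put the lantern shades back over the candles

### The job

Two white lantern shades hang from brass hook stands on the hall console, each with a wooden knob on top to hold it by. Lift each one up and off its hook and set it gently, mouth down, over the candle it fits, the tall slim shade over the slim candle and the wide low shade over the stout candle, so that it stands flat on the candle's dish with the candle inside. Either may go first; do not wrench the hooks, tip or drop the shades, or push the candles and the other things on the table out of their places.

Things in the scene. Friction and masses are not known exactly. Their poses are not given: they have to be found in the camera images.
- tall_shade: tall slim lantern shade, hangs mouth down on the hook of stand_a: white ceramic bell, closed on top, open below, outer diameter 60 mm, inner 52, body 105 mm high (inner height 100, top 12 mm taper); on the roof a brass wire bail (see its point) with a wooden knob on top, 191 mm high in all. Origin: centre of the open mouth, z up through the knob. About 0.26 kg (varies)
- wide_shade: wide low lantern shade, hangs mouth down on the hook of stand_b: same make, outer diameter 84 mm, inner 76, body 75 mm high (inner height 70, top 12 mm taper), same bail and knob, 161 mm high in all. Origin: centre of the open mouth, z up. About 0.30 kg (varies)
- tall_shade_knob (a point): centre of the tall shade's round wooden knob (22 mm diameter, 30 mm high), 176 mm above its mouth; held there the shade can swing between the fingers if carried jerkily
- wide_shade_knob (a point): centre of the wide shade's round wooden knob (22 mm diameter, 30 mm high), 146 mm above its mouth
- tall_shade_apex (a point): wire centre at the bail's peak, 155 mm above the mouth, 21 mm below the knob's centre. Bail of 6 mm wire in the shade's y-z plane: legs at y = +-17 mm rise from the roof (50 mm below the peak) and slope up to the peak over their last 14 mm. Hanging, the peak sits 9 mm above the hook's valley and the shade's x axis lies along the hook
- wide_shade_apex (a point): the same on the wide shade, 125 mm above the mouth, 21 mm below the knob's centre
- stand_a: brass hook stand, fixed, carries tall_shade. Origin: on the table straight below the hook's valley; -x is where the hook points (the shade comes off that way), z up. At x = +75 mm a 7 mm post (top 258 mm high) on a 72 mm foot; at height 247 mm a 7 mm arm runs back from it to x = +20 mm, then the hook dips and rises again to its tip (see the point)
- stand_b: a second hook stand, the same in every way, carries wide_shade
- stand_a_valley (a point): wire centre at the lowest point of the hook of stand_a, 235 mm high; the tip is 20 mm along the stand's -x, its wire centre 247 mm high. To come off, the bail must rise 10 to 35 mm (more, and the roof meets the hook from below), then travel about 45 mm along the stand's -x
- stand_b_valley (a point): the same on stand_b
- tall_candle: slim cream wax candle, 40 mm diameter, standing upright in the middle of a flat brass dish 100 mm in diameter and 10 mm thick, loose, 0.7 kg; wax top 90 mm and wick tip 98 mm above the table. Origin: centre of the dish's underside, z up. A shade standing on the dish has its mouth 10 mm above this origin.
- wide_candle: stout cream wax candle, 62 mm diameter, in the middle of an equal dish; wax top 52 mm and wick tip 60 mm above the table. Origin: centre of the dish's underside, z up.
- amphora: bystander: terracotta jar with two small ears, 100 mm across, 190 mm high; origin centre of its underside
- bud_vase: bystander: slender terracotta vase, 56 mm across, 150 mm high, between the candles; origin centre of its underside
- glass_candle: bystander: clear glass jar holding a low candle, 68 mm diameter, 80 mm high; origin centre of its underside
- plant: bystander: round terracotta pot with a low green plant, about 125 mm across, 140 mm high; origin centre of its underside
- lidded_jar: bystander: white ceramic jar with a wooden lid, 74 mm diameter, 109 mm high, standing on two books (56 mm high with a flat tray) at the robot's left; origin centre of its underside
- key_bowl: bystander: blue ceramic bowl, 120 mm across, 45 mm high; origin centre of its underside
Not all that is in view belongs to the job. What is shaped like the tall_candle but black, purple or red is not meant.

How it is judged (in metres and radians):
At the end, for the whole second after the job is handed in: Each shade stands at rest, upright (within 3.4 degrees), mouth down over its own candle, its rim flat on the dish (mouth 6 to 14 mm above the dish's underside) and within 12 mm of the dish's centre, the dishes level (z of tall_shade in the frame of tall_candle between 0.006 and 0.014 m and horizontal distance between tall_shade and tall_candle below 0.012 m and angle between each of tall_shade, wide_shade's own z axis and vertical below 0.06 rad and linear speed of each of tall_shade, wide_shade below 0.02 m/s and angle between each of tall_candle, wide_candle's own z axis and vertical below 0.05 rad and z of wide_shade in the frame of wide_candle between 0.006 and 0.014 m and horizontal distance between wide_shade and wide_candle below 0.012 m); the robot touches nothing.
It fails at once if a shade was tipped over (leaning more than 40 degrees) (angle between any of tall_shade, wide_shade's own z axis and vertical above 0.7 rad).
It fails at once if a shade was wrenched against its hook (contact over 80 N) (contact force between tall_shade and stand_a above 80 N or contact force between wide_shade and stand_b above 80 N).
It fails at once if a shade was dropped onto its dish (faster than 0.5 m/s in the last 25 mm) ((horizontal distance between tall_shade and tall_candle below 0.03 m and z of tall_shade in the frame of tall_candle below 0.035 m and linear speed of tall_shade above 0.5 m/s) or (horizontal distance between wide_shade and wide_candle below 0.03 m and z of wide_shade in the frame of wide_candle below 0.035 m and linear speed of wide_shade above 0.5 m/s)).
It fails at once if a candle was pushed more than 30 mm out of its place (distance of any of tall_candle, wide_candle from where it was at the start of the episode above 0.03 m).
It fails at once if a bystander was pushed more than 25 mm out of its place or tipped (distance of any of amphora, bud_vase, glass_candle, plant, lidded_jar, key_bowl from where it was at the start of the episode above 0.025 m or angle between any of amphora, bud_vase, glass_candle, plant, lidded_jar, key_bowl's own z axis and vertical above 0.4 rad).
It also fails if it takes over 72 s, if anything falls off the work surface, if the arm or the gripper's body presses on something with over 40 N, if the wrist force passes 120 N, or if a joint passes its speed limit or range.

### The arm

A 7-joint arm with a two-finger parallel gripper is mounted at the origin on the work surface. World frame = base frame: x ahead of the robot, y to its left, z up, the work surface at z = 0. Lengths are in m, angles in degrees, forces in N, time in s.
With the tool pointing down it reaches from about 0.425 to 0.875 m from the base axis. Payload 4.7 kg.
Tool frame: the origin (TCP) lies at the very end of the fingers, on their centre line; the grasp point (between the pads) lies env.grip_point_offset behind it (env.grip_point_offset is the distance from the TCP to the grasp point, in m); z points along the fingers, y is the direction in which the jaws open and shut (so a half turn about z gives the same grasp; the last joint's range is limited). The gripper opens to 87 mm and grips with 3 to 60 N. Pads are 19 mm wide; open, the fingers measure 117 mm over their backs; the gripper's body (75 mm by 190 mm) begins 51 mm behind the grasp point.
Start: joints at [-71.958, 18.392, -4.016, 83.108, 1.295, 78.541, -3.26], TCP at [0.193, 0.621, 0.192] pointing down, gripper open.
Joint ranges: [-163.93, 163.93], [-17.29, 119.83], [-79.2, 71.16], [3.27, 140.29], [-89.18, 269.18], [5.43, 117.66], [-154.24, 154.24]. Speed limits (degrees/s): [147.25, 147.25, 180, 180, 180, 180, 180].

### API

Orientations are given as [roll, pitch, yaw] about the fixed x, y, z axes, in that order (R = Rz(yaw) Ry(pitch) Rx(roll)).
In Python, from cell import env gives the robot as it stands.
- The arm moves only by the tool send_rows, never from a script. Its argument "plan" is a list of rows, each a list of 7 numbers: the finger opening in mm, from 0 to 87, then the shift along the tool's x, y, z in mm, then the turn, a rotation vector about the tool's x, y, z in rad. A call has 1 to 12 rows; each row shifts and turns the commanded pose from where the row before left it, along the tool's axes as they then stand; what a row does not reach is not made up. A row lasts 1/10 s, in which the tool goes at most 50 mm and 8.59 degrees, less where a joint would pass 70% of its speed; a pose out of reach is approached as far as the arm can. A call is refused whole if a number of a shift passes 50 or a number of a turn 0.15, either way. A call with a gripper value outside its range is refused whole. The fingers move at their own pace and stop on an object; "grip_force" is the grip in N (left out, the last holds). Time passes only in rows, so rows that do not move let the fingers close. It gives the time, the measured TCP pose, the force and the opening at its end, in the units of the state.
- env.get_obs(): the state, without advancing time (a new reading comes with each control period).
- env.read_camera(name): name is "side" or "top" or "wrist"; returns the picture (384x512x3 uint8, red, green, blue); there is no depth.
- env.get_calibration(name): a dict with "fx", "fy", "cx", "cy" (pixels), "extrinsics" (4x4, takes a point from camera to world coordinates). Camera axes: x right, y down, z forward; pixel columns grow to the right and rows downward; lengths in m; the calibration is good to about 2 mm. A picture is of the moment at which its call begins: read the wrist's pose just before it. get_calibration takes no time and is no camera call; for the wrist camera it gives the pose at the moment of the call.
- env.sign_off(): hands the job in, once; it reports no verdict.
Trained networks look in the newest picture that a camera, given by its name, has taken for a name from the list of things; names that differ only in an ending like _2 or _b are one class to them, and where a whole thing is asked for, a point or a joint stands for the part that bears it (a point fixed in the world has none). Each returns a list of dicts, best first, with "confidence" (0 to 1); they miss things now and then, are a little off and sometimes report something else, mostly with a low value. They report only what shows in the picture. A call takes as long as a camera call. They do not tell look-alikes from the thing itself.
- env.regions_of(camera, query): "region" (384x512 bool, what is visible of it) and "rect" ([left, top, right, bottom] in pixels, round what is visible of it).
The state is a dict: "time_s": time; "qpos": joint angles; "joint_velocities": joint speeds; "effort": joint torques, N m; "tool_pos": TCP position; "tool_rot": TCP orientation; "force": force on the tool from outside, world axes, zero at the start; "wrist_torque": the same for the moment, N m; "grip_width": finger opening in m.
Only numpy, scipy, OpenCV 4.12 (cv2) and the standard library are available. Lean on these libraries where they do the work, as an engineer would, in place of code of your own. Each camera call takes 0.05 s, during which the arm holds its last target. There are 200 camera calls.

## Working session

There is one attempt and no reset: what is moved stays moved. The work goes in short steps, Python scripts to look and compute and a tool call to move; the robot and the scene stay as the last step left them, time stands still between calls to the robot, and variables do not carry over. Pictures are saved under pics/ and viewed, about 8 in all and at most 12, crops included, and the job is handed in when it is done.

Besides the shell and the picture viewer there is one more tool, called after "Emit:" by a JSON object that holds its "fn" and its "kwargs", one argument or row to a line. send_rows: Moves the arm, as the interface text tells. Its arguments: {"type":"object","properties":{"plan":{"type":"array"},"grip_force":{"type":"number"}},"required":["plan"]}

```bash
mkdir -p pics; ls; python3 - <<'E'
from cell import env
import cv2,numpy as np
print(env.get_obs(), env.grip_point_offset)
ims=[]
for n in("side","top"):
    im=env.read_camera(n); cv2.imwrite(f"pics/{n}0.png",im[:,:,::-1]); 
    c=env.get_calibration(n); print(n,c["fx"],c["fy"],c["cx"],c["cy"],np.round(c["extrinsics"],4).tolist())
    for q in["tall_shade","wide_shade","tall_candle","wide_candle","stand_a","tall_shade_knob","wide_shade_knob","stand_a_valley","bud_vase","amphora","plant","lidded_jar"]:
        try:
            for r in env.regions_of(n,q)[:3]: 
                ys,xs=np.nonzero(r["region"]); print(n,q,round(r["confidence"],2),np.round(r["rect"]).tolist(),len(xs),round(xs.mean(),1),round(ys.mean(),1))
        except Exception as e: print(q,e)
E
```

```text
pics
{'time_s': 0.0, 'qpos': array([-71.95521835,  18.44015856,  -4.01572476,  83.17547023,
         1.29623881,  78.54151446,  -3.25755403]), 'joint_velocities': array([ 0.09531063, -0.08975479, -0.0020764 , -0.15053438, -0.04169174,
       -0.00321102,  0.07650634]), 'effort': array([ 2.94457623e-04, -4.91282487e+01, -4.03881753e-01, -3.12533391e+01,
       -6.40847068e-02,  4.36048291e-02,  1.55431999e-04]), 'tool_pos': array([0.19248349, 0.62019274, 0.19064419]), 'tool_rot': array([-1.79888172e+02,  6.96461924e-03,  1.62767864e+02]), 'force': array([ 1.14582119,  0.21970152, -0.67105365]), 'wrist_torque': array([ 0.0427137 , -0.00600206,  0.00852945]), 'grip_width': 0.08670121363419078} 0.0187
side 459.2428858850739 459.2428858850739 257.771684387238 187.47498927042162 [[0.9837, -0.1203, 0.1335, 0.285], [-0.1791, -0.594, 0.7843, -1.0672], [-0.0151, -0.7954, -0.6058, 1.0044], [0.0, 0.0, 0.0, 1.0]]
side tall_shade 0.79 [274.0, 110.0, 294.0, 168.0] 599 284.1 143.9
side wide_shade 0.83 [306.0, 193.0, 340.0, 255.0] 1240 321.8 228.6
side tall_candle 0.93 [207.0, 167.0, 235.0, 194.0] 52
[... 1597 characters left out ...]
_a 0.34 [183.0, 137.0, 205.0, 156.0] 340 193.2 147.7
top tall_shade_knob 0.66 [180.0, 137.0, 205.0, 157.0] 331 193.1 147.3
top wide_shade_knob 0.93 [312.0, 130.0, 333.0, 158.0] 554 322.3 143.2
top stand_a_valley 0.59 [188.0, 122.0, 203.0, 144.0] 160 194.9 133.1
top bud_vase 0.69 [256.0, 180.0, 273.0, 196.0] 199 263.1 187.4
top amphora 0.66 [249.0, 100.0, 274.0, 129.0] 635 260.1 113.8
top amphora 0.62 [356.0, 196.0, 388.0, 233.0] 838 371.1 215.6
top amphora 0.18 [258.0, 182.0, 270.0, 198.0] 190 263.3 187.4
top plant 0.79 [370.0, 166.0, 407.0, 200.0] 769 385.9 183.9
top lidded_jar 0.66 [260.0, 182.0, 272.0, 195.0] 177 263.5 187.4
top lidded_jar 0.59 [111.0, 145.0, 142.0, 168.0] 469 128.0 155.8
```

```bash
python3 - <<'E'
import cv2
a=cv2.imread("pics/top0.png")[85:265,95:425]; cv2.imwrite("pics/t1.png",cv2.resize(a,None,fx=2.4,fy=2.4,interpolation=2))
a=cv2.imread("pics/side0.png")[95:375,180:400]; cv2.imwrite("pics/s1.png",cv2.resize(a,None,fx=2.1,fy=2.1,interpolation=2))
E
```

```text
(no output)
```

View pics/t1.png

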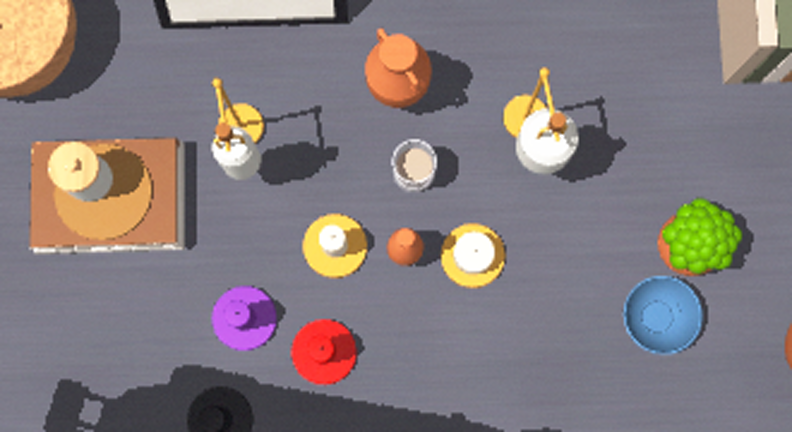

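View pics/s1.png

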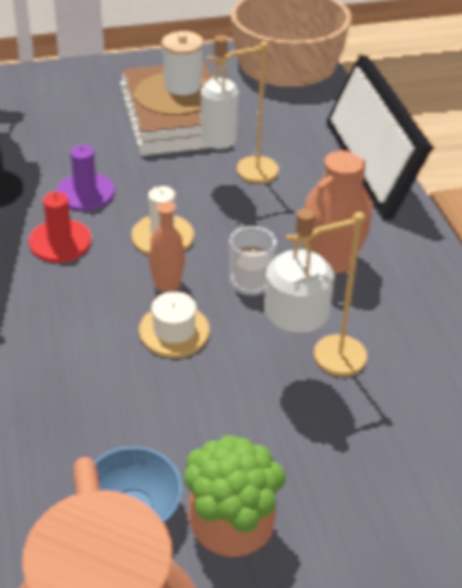

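The top view has the tall shade and its stand on the left, knob at about px (188,139). The wide shade is on the right, knob at about (327,135). The cream candles' dishes are at (235,187) and (292,191), with the bud vase between them. The red and purple decoys sit nearer the robot. Both hooks point roughly toward the robot.

```bash
cat > h.py <<'E'
from cell import env
import cv2,numpy as np
def ray(cam,uv,c=None):
    c=c or env.get_calibration(cam); E=np.array(c["extrinsics"])
    d=E[:3,:3]@np.array([(uv[0]-c["cx"])/c["fx"],(uv[1]-c["cy"])/c["fy"],1]); return E[:3,3],d
def atz(cam,uv,z,c=None):
    o,d=ray(cam,uv,c); return o+d*(z-o[2])/d[2]
def proj(cam,P,c=None):
    c=c or env.get_calibration(cam); E=np.linalg.inv(np.array(c["extrinsics"])); p=E[:3,:3]@np.asarray(P)+E[:3,3]
    return np.array([c["fx"]*p[0]/p[2]+c["cx"],c["fy"]*p[1]/p[2]+c["cy"]])
E
python3 - <<'E'
from h import *
for n in("top","side"):
    im=cv2.imread(f"pics/{n}0.png"); h=cv2.cvtColor(im,cv2.COLOR_BGR2HSV)
    br=cv2.inRange(h,(17,110,110),(30,255,255))
    print(n,"brass")
    N,l,s,c=cv2.connectedComponentsWithStats(br,connectivity=8)
    for i in range(1,N):
        if s[i][4]>15:
            pts=cv2.findNonZero((l==i).astype(np.uint8)); 
            (x,y),r=cv2.minEnclosingCircle(pts); print(s[i].tolist(),round(x,1),round(y,1),round(r,1),"xy@.01",np.round(atz(n,(x,y),.01),4)[:2], "bbox",np.round(atz(n,(s[i][0]+(s[i][2]-1)/2,s[i][1]+(s[i][3]-1)/2),.01),4)[:2])
    kn=cv2.inRange(h,(4,90,50),(16,255,180))
    N,l,s,c=cv2.connectedComponentsWithStats(kn)
    print("knob")
    for i in range(1,N):
        if 10<s[i][4]<300: print(s[i].tolist(),np.round(c[i],1),"@.265",np.round(atz(n,c[i],.265),4)[:2])
for q,uv in dict(postA=(185.4,119.5),footA=(197.5,136),tipA=(188.5,140),postB=(321.5,114.5),footB=(313.5,133)).items():
    print(q,[np.round(atz("top",uv,z),4)[:2] for z in(.005,.235,.255)])
E
```

```text
top brass
[0, 0, 12, 94, 645] 5.5 46.3 46.7 xy@.01 [1.0659 1.007 ] bbox [1.0653 1.0069]
[13, 0, 6, 11, 32] 16.0 5.0 5.4 xy@.01 [1.2388 0.9734] bbox [1.2388 0.9754]
[12, 0, 50, 202, 4416] 39.5 100.0 101.9 xy@.01 [0.8424 0.8644] bbox [0.8408 0.876 ]
[62, 0, 8, 67, 171] 65.0 33.0 33.1 xy@.01 [1.1139 0.774 ] bbox [1.1138 0.772 ]
[62, 0, 21, 81, 417] 71.5 40.0 41.1 xy@.01 [1.0838 0.7474] bbox [1.0837 0.7454]
[84, 0, 15, 62, 401] 91.0 30.3 30.9 xy@.01 [1.1216 0.6714] bbox [1.1209 0.6714]
[107, 0, 10, 68, 214] 113.0 33.5 33.6 xy@.01 [1.1055 0.5842] bbox [1.1057 0.5901]
[118, 0, 13, 73, 321] 125.0 36.0 36.3 xy@.01 [1.0935 0.5367] bbox [1.0936 0.5407]
[132, 0, 17, 72, 659] 140.5 35.5 36.3 xy@.01 [1.0936 0.4757] bbox [1.0936 0.4776]
[338, 0, 5, 12, 48] 340.5 5.5 5.7 xy@.01 [ 1.1932 -0.3156] bbox [ 1.1933 -0.3136]
[345, 0, 5, 12, 46] 347.5 5.5 5.7 xy@.01 [ 1.1923 -0.3432] bbox [ 1.1923 -0.3412]
[359, 0, 24, 65, 1046] 370.5 32.0 33.4 xy@.01 [ 1.0783 -0.4268] bbox [ 1.0783 -0.4268]
[381, 0, 21, 64, 750] 391.0 31.3 32.9 xy@.01 [ 1.0784 -0.507 ] bbox [ 1.0778 -0.507 ]
[406, 0, 5, 63, 161] 408.0 31.
[... 4869 characters left out ...]
9.8 135.4] @.265 [-0.2746  0.3143]
[378, 165, 9, 14, 16] [382.  171.4] @.265 [ 0.798  -0.1059]
[385, 188, 76, 112, 212] [424.6 246.2] @.265 [ 0.778  -0.4003]
[22, 236, 10, 17, 39] [ 26.6 244.6] @.265 [-0.1144 -0.2182]
[250, 370, 23, 14, 174] [261.2 378.5] @.265 [ 0.3566 -0.6443]
postA [array([0.7487, 0.3019]), array([0.6815, 0.2672]), array([0.6756, 0.2641])]
footA [array([0.6823, 0.2561]), array([0.6234, 0.2271]), array([0.6183, 0.2246])]
tipA [array([0.6677, 0.2906]), array([0.6106, 0.2573]), array([0.6057, 0.2544])]
postB [array([ 0.7522, -0.22  ]), array([ 0.6846, -0.1893]), array([ 0.6787, -0.1866])]
footB [array([ 0.6804, -0.1861]), array([ 0.6218, -0.1596]), array([ 0.6167, -0.1573])]
```

```bash
python3 - <<'E'
import cv2,numpy as np
im=cv2.imread("pics/top0.png")
a=cv2.resize(im[110:170,170:215],None,fx=8.5,fy=8.5,interpolation=cv2.INTER_CUBIC);b=cv2.resize(im[110:170,300:345],None,fx=8.5,fy=8.5,interpolation=cv2.INTER_CUBIC)
cv2.imwrite("pics/t2.png",np.hstack([a,b]))
E
```

```text
(no output)
```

View pics/t2.png

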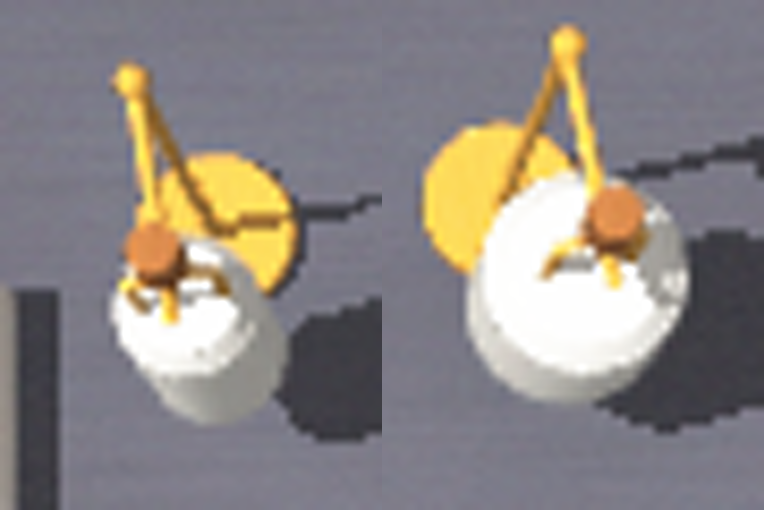

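Close-up: knob tops at about px (187.7,139.0) for tall and (326.7,134.8) for wide. The arms run from the post tops at (185,119) and (321.5,114.5) straight to the knobs. The bails are square to the arms, as expected.

```bash
python3 - <<'E'
from h import *
o=lambda x,y,ox:((x+.5)/8.5-.5+ox,(y+.5)/8.5-.5+110)
for s,k,p,f in(("A",o(154,250,170),o(131,80,170),o(216,234,170)),("B",o(230.5,214,300),o(186,44,300),o(121.5,204,300))):
    K=atz("top",k,.272)[:2];P=atz("top",p,.256)[:2];F=atz("top",f,.004)[:2]
    print(s,"knob",K.round(4),"post",P.round(4),"foot",F.round(4)); 
    for Q in(P,F):
        d=K-Q; print("  dist",np.hypot(*d).round(4),"dir",np.degrees(np.arctan2(d[1],d[0])).round(1),"reach",np.hypot(*K).round(3))
    print("  side px of knob",proj("side",[*K,.265]).round(1))
# knob in side image
im=cv2.imread("pics/side0.png");h=cv2.cvtColor(im,cv2.COLOR_BGR2HSV)
for x0,y0 in((277,110),(315,192)):
    w=cv2.inRange(h[y0:y0+20,x0:x0+20],(3,60,40),(17,255,190)); ys,xs=np.nonzero(w); print("side knob",len(xs),(xs.mean()+x0).round(1),(ys.mean()+y0).round(1),xs.min()+x0,xs.max()+x0,ys.min()+y0,ys.max()+y0)
g=lambda u,v:(180+(u+.5)/2.1-.5,95+(v+.5)/2.1-.5)
for n,uv,z in(("knobA",g(221,48),.265),("knobB",g(305,224),.265),("postA",g(263,48),.256),("postB",g(359,217),.256),("footA",g(258,169),.004),("footB",g(341,355),.004),("vase",(262,184),.15)):
    print("side" if n!="vase" else "top",n,np.round(uv,1),atz("side" if n!="vase" else "top",uv,z)[:2].round(4))
E
```

```text
A knob [0.605  0.2546] post [0.6772 0.2654] foot [0.6786 0.2659]
  dist 0.073 dir -171.5 reach 0.656
  dist 0.0745 dir -171.2 reach 0.656
  side px of knob [284.6 116.7]
B knob [ 0.6053 -0.1979] post [ 0.6776 -0.1862] foot [ 0.6785 -0.1875]
  dist 0.0733 dir -170.9 reach 0.637
  dist 0.074 dir -171.9 reach 0.637
  side px of knob [324.6 200.5]
side knob 240 287.0 117.7 277 296 110 129
side knob 220 327.5 202.7 316 334 192 211
side knobA [285.  117.6] [0.6048 0.2482]
side knobB [325.  201.4] [ 0.6052 -0.2016]
side postA [305.  117.6] [0.6742 0.2504]
side postB [350.7 198.1] [ 0.6784 -0.191 ]
side footA [302.6 175.2] [0.6822 0.2688]
side footB [342.1 263.8] [ 0.6823 -0.1857]
top vase [262 184] [0.468  0.0165]
```

Emit:
{"fn": "send_rows", "kwargs": {
  "plan": [
    [87,0,0,-40,0,0,-0.1125],
    [87,0,0,-40,0,0,-0.1125],
    [87,0,0,-40,0,0,-0.1125],
    [87,0,0,-40,0,0,-0.1125],
    [87,0,0,0,0,0,0]
  ],
  "grip_force": 15
}}

```text
time_s: 1.8
tool_pos: [0.1931, 0.6229, 0.359]
tool_rot: [179.4, 0.3, -171.3]
force: [-0.6, 0.2, 0.8]
grip_width: 0.0871
```

Emit:
{"fn": "send_rows", "kwargs": {
  "plan": [
    [87,-29.6,-31.4,0,0,0,0],
    [87,-29.6,-31.4,0,0,0,0],
    [87,-29.6,-31.4,0,0,0,0],
    [87,-29.6,-31.4,0,0,0,0],
    [87,-29.6,-31.4,0,0,0,0],
    [87,-29.6,-31.4,0,0,0,0],
    [87,-29.6,-31.4,0,0,0,0],
    [87,-29.6,-31.4,0,0,0,0],
    [87,-29.6,-31.4,0,0,0,0],
    [87,-29.6,-31.4,0,0,0,0],
    [87,-29.6,-31.4,0,0,0,0],
    [87,-29.6,-31.4,0,0,0,0]
  ]
}}

```text
time_s: 3.0
tool_pos: [0.6009, 0.2998, 0.3513]
tool_rot: [180.0, -0.0, -171.5]
force: [0.2, 0.3, 0.3]
grip_width: 0.087
```

Emit:
{"fn": "send_rows", "kwargs": {
  "plan": [
    [87,5.9,-41.1,0,0,0,0],
    [87,5.9,-41.1,0,0,0,0],
    [87,5.9,-41.1,0,0,0,0],
    [87,5.9,-41.1,0,0,0,0],
    [87,5.9,-41.1,0,0,0,0],
    [87,5.9,-41.1,0,0,0,0],
    [87,5.9,-41.1,0,0,0,0],
    [87,5.9,-41.1,0,0,0,0],
    [87,5.9,-41.1,0,0,0,0],
    [87,5.9,-41.1,0,0,0,0],
    [87,5.9,-41.1,0,0,0,0],
    [87,5.9,-41.1,0,0,0,0]
  ]
}}

```text
time_s: 4.2
tool_pos: [0.6029, -0.1987, 0.3513]
tool_rot: [180.0, -0.0, -171.5]
force: [0.6, 0.1, 0.1]
grip_width: 0.0874
```

Emit:
{"fn": "send_rows", "kwargs": {
  "plan": [
    [87,0,0,10,0,0,0],
    [87,0,0,10,0,0,0],
    [87,0,0,0,0,0,0],
    [87,0,0,0,0,0,0]
  ]
}}

```text
time_s: 4.6
tool_pos: [0.6035, -0.1951, 0.3312]
tool_rot: [179.9, -0.0, -171.3]
force: [0.7, 0.7, 0.0]
grip_width: 0.0868
```

```bash
cat > look.py <<'E'
import sys
from h import *
o=env.get_obs(); c=env.get_calibration("wrist"); im=env.read_camera("wrist"); cv2.imwrite(f"pics/{sys.argv[1]}.png",im[:,:,::-1])
print(o["time_s"],o["tool_pos"].round(4),o["tool_rot"].round(2),o["force"].round(1),o["qpos"].round(0))
E_=np.array(c["extrinsics"]); print("cam",E_.round(3).tolist(),round(c["fx"]),c["cx"],c["cy"])
for a in sys.argv[2:]:
    p=[float(v) for v in a.split(",")]; print(a,"->px",proj("wrist",p,c).round(1))
np.save("pics/cal.npy",c,allow_pickle=True)
E
python3 look.py w1 0.6045,-0.198,0.28 0.6045,-0.198,0.265 0.4594,-0.0947,0.01
```

```text
4.6 [ 0.6035 -0.1951  0.3312] [ 1.7993e+02 -4.0000e-02 -1.7129e+02] [0.7 0.7 0. ] [ -4.  16.  25.  72.  -7.  93. 119.]
cam [[-0.151, 0.942, 0.298, 0.521], [0.988, 0.143, 0.049, -0.209], [0.003, 0.302, -0.953, 0.524], [0.0, 0.0, 0.0, 1.0]] 280 256.7327124950965 184.42980023430874
0.6045,-0.198,0.28 ->px [253.5 191.6]
0.6045,-0.198,0.265 ->px [253.6 186.5]
0.4594,-0.0947,0.01 ->px [327.4  68.7]
```

View pics/w1.png

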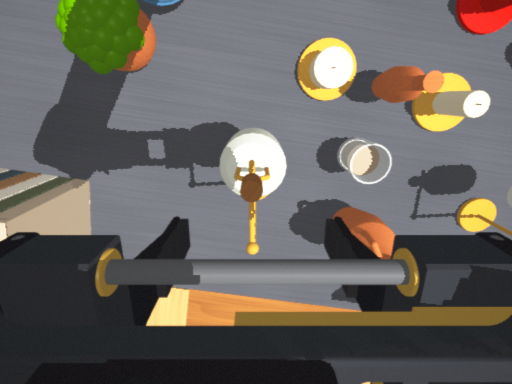

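The wrist view shows the knob at about (251.5,187), against a prediction of (253.6,186.5), so it is about 2 mm toward -y. The wide dish is at (327,69), matching the prediction. The fingers straddle the knob and hook cleanly.

Emit:
{"fn": "send_rows", "kwargs": {
  "plan": [
    [60,0,-2.5,15,0,0,0],
    [60,0,-2,20,0,0,0],
    [60,0,0,20,0,0,0],
    [60,0,0,15,0,0,0],
    [60,0,0,8,0,0,0],
    [60,0,0,4,0,0,0],
    [60,0,0,0,0,0,0],
    [60,0,0,0,0,0,0]
  ]
}}

```text
time_s: 5.45
tool_pos: [0.6043, -0.2019, 0.2506]
tool_rot: [-180.0, 0.1, -171.5]
force: [0.3, 0.4, 0.4]
grip_width: 0.0602
```

Emit:
{"fn": "send_rows", "kwargs": {
  "plan": [
    [30,0,0,0,0,0,0],
    [30,0,0,0,0,0,0],
    [30,0,0,0,0,0,0],
    [15,0,0,0,0,0,0],
    [10,0,0,0,0,0,0],
    [10,0,0,0,0,0,0],
    [10,0,0,0,0,0,0],
    [10,0,0,0,0,0,0]
  ],
  "grip_force": 25
}}

```text
time_s: 6.25
tool_pos: [0.6038, -0.2016, 0.2497]
tool_rot: [180.0, -0.0, -171.4]
force: [-0.7, 0.3, -0.1]
grip_width: 0.0115
```

```bash
python3 look.py w2 0.6045,-0.2,0.265; python3 - <<'E'
from h import *
o=env.get_obs(); print(o["grip_width"])
w=cv2.imread("pics/w2.png")[90:290,130:390]; s=env.read_camera("side")[170:290,270:390,::-1]
cv2.imwrite("pics/w2c.png",np.hstack([cv2.resize(w,(520,400)),cv2.resize(s,(400,400),interpolation=2)])[:,:800])
E
```

```text
6.25 [ 0.6038 -0.2016  0.2497] [ 179.99   -0.   -171.45] [-0.7  0.3 -0.1] [ -4.  16.  25.  81.  -7.  84. 120.]
cam [[-0.149, 0.943, 0.299, 0.521], [0.989, 0.141, 0.047, -0.215], [0.002, 0.303, -0.953, 0.442], [0.0, 0.0, 0.0, 1.0]] 280 256.7327124950965 184.42980023430874
0.6045,-0.2,0.265 ->px [259.3 223.3]
0.01067688934822944
```

View pics/w2c.png

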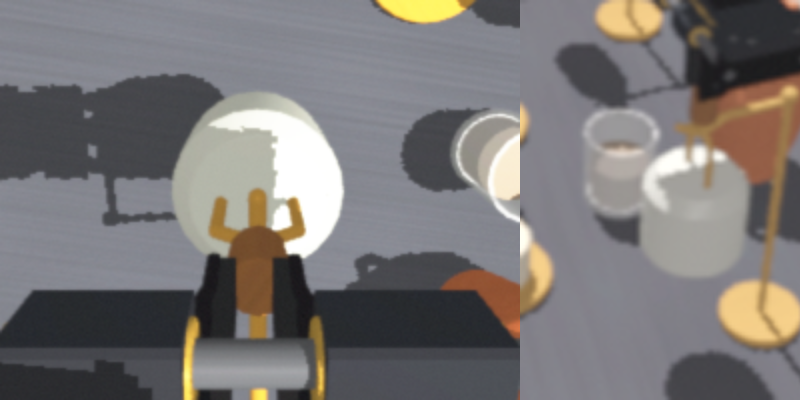

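```bash
python3 - <<'E'
from h import *
t=np.array([.6038,-.2016]); X=np.array([-.9888,-.1495]);Y=np.array([-.1495,.9888])
c=np.load("pics/cal.npy",allow_pickle=True).item()
f=lambda p,z:((proj("wrist",[*p,z],c)-[130,90])*2).round(0)
for z in(.25,.265,.28,.30):
  print(z,"tcp",f(t,z),"front mid",f(t+X*.0095,z),"front L/R w11",f(t+X*.0095+Y*.0055,z),f(t+X*.0095-Y*.0055,z),"w22",f(t+X*.0095+Y*.011,z),f(t+X*.0095-Y*.011,z))
k=np.array([.6045,-.200])
for z in(.25,.28): print("knob",z,f(k,z),f(k+X*.011,z),f(k-X*.011,z),f(k+Y*.011,z),f(k-Y*.011,z))
E
```

```text
0.25 tcp [254. 247.] front mid [254. 223.] front L/R w11 [269. 223.] [239. 223.] w22 [284. 223.] [224. 223.]
0.265 tcp [254. 264.] front mid [254. 239.] front L/R w11 [270. 239.] [238. 239.] w22 [287. 239.] [222. 239.]
0.28 tcp [255. 284.] front mid [255. 257.] front L/R w11 [272. 257.] [237. 257.] w22 [289. 257.] [220. 257.]
0.3 tcp [255. 317.] front mid [255. 287.] front L/R w11 [274. 287.] [235. 287.] w22 [294. 287.] [216. 287.]
knob 0.25 [258. 249.] [258. 221.] [258. 276.] [288. 249.] [229. 249.]
knob 0.28 [259. 287.] [259. 255.] [259. 317.] [293. 287.] [225. 287.]
```

The fingers closed to 10.7 mm, well under the 22 mm knob, so the knob isn't between the pads as intended. I'm zooming in before moving anything.

```bash
python3 - <<'E'
from h import *
t=np.array([.6038,-.2016]); X=np.array([-.9888,-.1495]);Y=np.array([-.1495,.9888])
c=np.load("pics/cal.npy",allow_pickle=True).item()
w=cv2.imread("pics/w2.png")[175:275,210:310]; w=cv2.resize(w,(600,600),interpolation=cv2.INTER_CUBIC)
f=lambda p,z:tuple(int(v) for v in (proj("wrist",[*p,z],c)-[210,175]+.5)*6)
cv2.circle(w,f(t,.2497),4,(0,0,255),-1)
cv2.imwrite("pics/w2z.png",w)
E
```

```text
(no output)
```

View pics/w2z.png

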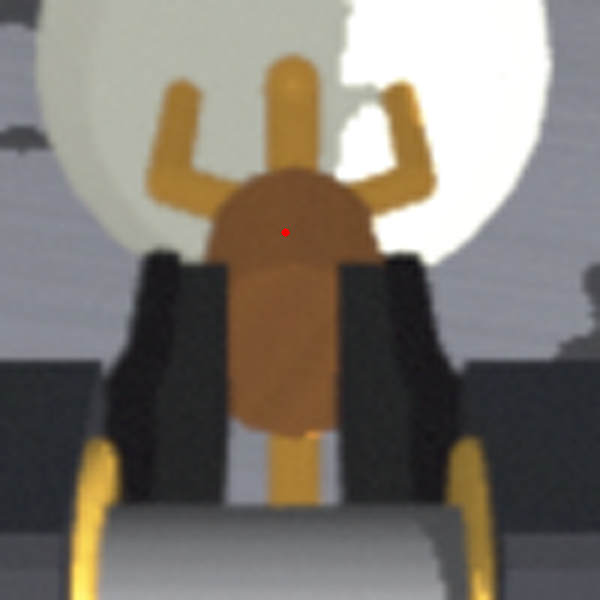

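```bash
python3 - <<'E'
from h import *
s=env.read_camera("side")[160:250,275:365,::-1].copy(); s=cv2.resize(s,(600,600),interpolation=cv2.INTER_CUBIC)
k=600/90
for p,col in(([.6038,-.2016,.2497],(0,0,255)),([.6045,-.2,.28],(0,255,0)),([.6045,-.2,.25],(255,0,0))):
    u=(proj("side",p)-[275,160]+.5)*k; cv2.circle(s,(int(u[0]),int(u[1])),4,col,-1); print(p,u)
cv2.imwrite("pics/s3.png",s)
E
```

```text
[0.6038, -0.2016, 0.2497] [330.01331166 310.6976701 ]
[0.6045, -0.2, 0.28] [336.33359531 246.26594025]
[0.6045, -0.2, 0.25] [330.60836863 307.27088624]
```

View pics/s3.png

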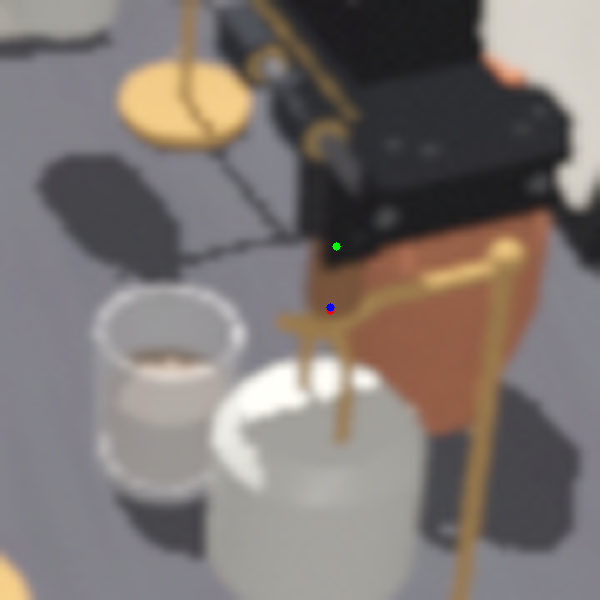

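Both views show the fingertips ending about 30 mm above the reported TCP: they sit just above the knob top, which is still visible below them. I'll open, go down about 29 mm with the force in view, and close again.

Emit:
{"fn": "send_rows", "kwargs": {
  "plan": [
    [60,0,1,0,0,0,0],
    [60,0,0,0,0,0,0],
    [60,0,0,0,0,0,0],
    [60,0,0,0,0,0,0],
    [60,0,0,5,0,0,0],
    [60,0,0,6,0,0,0],
    [60,0,0,6,0,0,0],
    [60,0,0,5,0,0,0],
    [60,0,0,5,0,0,0],
    [60,0,0,0,0,0,0]
  ]
}}

```text
time_s: 7.4
tool_pos: [0.6032, -0.2005, 0.2216]
tool_rot: [180.0, -0.1, -171.5]
force: [0.0, -0.5, -0.4]
grip_width: 0.0598
```

Emit:
{"fn": "send_rows", "kwargs": {
  "plan": [
    [30,0,0,0,0,0,0],
    [30,0,0,0,0,0,0],
    [30,0,0,0,0,0,0],
    [25,0,0,0,0,0,0],
    [20,0,0,0,0,0,0],
    [10,0,0,0,0,0,0],
    [10,0,0,0,0,0,0],
    [10,0,0,0,0,0,0]
  ]
}}

```text
time_s: 8.2
tool_pos: [0.6038, -0.2005, 0.2229]
tool_rot: [180.0, 0.0, -171.4]
force: [0.2, 1.5, 1.3]
grip_width: 0.0213
```

```bash
python3 look.py w3 0.6045,-0.2,0.265
```

```text
8.2 [ 0.6038 -0.2005  0.2229] [ 1.7998e+02  1.0000e-02 -1.7144e+02] [0.2 1.5 1.3] [ -4.  17.  25.  83.  -7.  81. 120.]
cam [[-0.149, 0.943, 0.299, 0.521], [0.989, 0.141, 0.047, -0.214], [0.002, 0.303, -0.953, 0.415], [0.0, 0.0, 0.0, 1.0]] 280 256.7327124950965 184.42980023430874
0.6045,-0.2,0.265 ->px [257.9 242.5]
```

Emit:
{"fn": "send_rows", "kwargs": {
  "plan": [
    [10,0,0,-2,0,0,0],
    [10,0,0,-5,0,0,0],
    [10,0,0,-6,0,0,0],
    [10,0,0,-5,0,0,0],
    [10,0,0,-4,0,0,0],
    [10,0,0,0,0,0,0],
    [10,0,0,0,0,0,0]
  ],
  "grip_force": 30
}}

```text
time_s: 8.95
tool_pos: [0.6037, -0.2007, 0.2448]
tool_rot: [-180.0, 0.0, -171.5]
force: [0.4, -0.3, -3.6]
grip_width: 0.021
```

Emit:
{"fn": "send_rows", "kwargs": {
  "plan": [
    [10,2,0,0,0,0,0],
    [10,5,0,0,0,0,0],
    [10,8,0,0,0,0,0],
    [10,10,0,0,0,0,0],
    [10,10,0,0,0,0,0],
    [10,10,0,0,0,0,0],
    [10,9,0,0,0,0,0],
    [10,7,0,0,0,0,0],
    [10,4,0,0,0,0,0],
    [10,2,0,0,0,0,0],
    [10,0,0,0,0,0,0]
  ]
}}

```text
time_s: 10.05
tool_pos: [0.5374, -0.2106, 0.2448]
tool_rot: [180.0, 0.0, -171.5]
force: [0.5, 1.2, -3.9]
grip_width: 0.021
```

Emit:
{"fn": "send_rows", "kwargs": {
  "plan": [
    [10,1.2,2.5,0,0,0,0],
    [10,3,6.3,0,0,0,0],
    [10,4.8,10.1,0,0,0,0],
    [10,6.6,13.9,0,0,0,0],
    [10,7.8,16.4,0,0,0,0],
    [10,7.8,16.4,0,0,0,0],
    [10,7.8,16.4,0,0,0,0],
    [10,7.2,15.2,0,0,0,0],
    [10,6,12.6,0,0,0,0],
    [10,4.2,8.8,0,0,0,0],
    [10,2.4,5.1,0,0,0,0],
    [10,1.2,2.6,0,0,0,0]
  ]
}}

```text
time_s: 11.25
tool_pos: [0.4592, -0.0943, 0.2449]
tool_rot: [-180.0, 0.0, -171.4]
force: [0.1, 0.6, -3.1]
grip_width: 0.021
```

Emit:
{"fn": "send_rows", "kwargs": {
  "plan": [
    [10,0,0,10,0,0,0],
    [10,0,0,15,0,0,0],
    [10,0,0,15,0,0,0],
    [10,0,0,8,0,0,0],
    [10,0,0,2,0,0,0],
    [10,0,0,0,0,0,0],
    [10,0,0,0,0,0,0]
  ]
}}

```text
time_s: 11.95
tool_pos: [0.4599, -0.0949, 0.1953]
tool_rot: [-180.0, 0.1, -171.5]
force: [-0.3, -0.5, -3.3]
grip_width: 0.0214
```

```bash
python3 look.py w4 0.4594,-0.0947,0.01 0.4594,-0.0947,0.091
```

```text
11.95 [ 0.4599 -0.0949  0.1953] [-1.7998e+02  6.0000e-02 -1.7146e+02] [-0.3 -0.5 -3.3] [-11.  -5.  19. 108.   2.  76. 106.]
cam [[-0.148, 0.942, 0.3, 0.377], [0.989, 0.141, 0.047, -0.108], [0.002, 0.304, -0.953, 0.388], [0.0, 0.0, 0.0, 1.0]] 280 256.7327124950965 184.42980023430874
0.4594,-0.0947,0.01 ->px [256.9 158.8]
0.4594,-0.0947,0.091 ->px [257.  174.8]
```

View pics/w4.png

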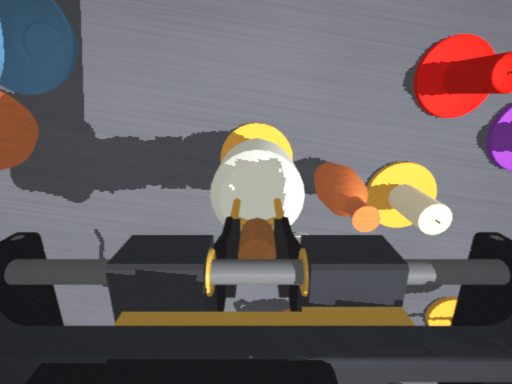

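The wide shade hangs at (257,185) over its dish. The dish edges at 221 and 293 with its top at 124 give a centre of about (257,159), which matches the prediction. I'll check the outline for tilt.

```bash
python3 - <<'E'
from h import *
c=np.load("pics/cal.npy",allow_pickle=True).item()
k=np.array([.4604,-.0946]); a=np.linspace(0,6.28,60)
mz=.1953+.0425-.146  # knob centre = tcp+~.0425
P=np.array([proj("wrist",[k[0]+r*np.cos(t),k[1]+r*np.sin(t),z],c) for r,z in((.042,mz),(.042,mz+.063),(.030,mz+.075)) for t in a])
print("pred",P.min(0),P.max(0),[P[i*60:(i+1)*60].min(0).round(1) for i in range(3)])
im=cv2.imread("pics/w4.png"); h=cv2.cvtColor(im,cv2.COLOR_BGR2HSV)
m=cv2.inRange(h,(0,0,120),(180,70,255)); N,l,s,_=cv2.connectedComponentsWithStats(m); print("seen",s[l[185,257]])
E
```

```text
pred [209.51396689 137.43904818] [304.68550596 237.92506758] [array([218.7, 137.4]), array([209.5, 148.3]), array([221.5, 165.6])]
seen [    0     0   512   259 83797]
```

Emit:
{"fn": "send_rows", "kwargs": {
  "plan": [
    [10,0,0,5,0,0,0],
    [10,0,0,8,0,0,0],
    [10,0,0,8,0,0,0],
    [10,0,0,8,0,0,0],
    [10,0,0,8,0,0,0],
    [10,0,0,8,0,0,0],
    [10,0,0,8,0,0,0],
    [10,0,0,8,0,0,0],
    [10,0,0,6,0,0,0],
    [10,0,0,4,0,0,0],
    [10,0,0,3,0,0,0],
    [10,0,0,0,0,0,0]
  ]
}}

```text
time_s: 13.2
tool_pos: [0.4592, -0.0947, 0.1205]
tool_rot: [180.0, -0.0, -171.5]
force: [-0.5, 0.1, -4.5]
grip_width: 0.0211
```

Emit:
{"fn": "send_rows", "kwargs": {
  "plan": [
    [10,0,0,2,0,0,0],
    [10,0,0,2,0,0,0],
    [10,0,0,1.5,0,0,0],
    [10,0,0,0,0,0,0]
  ]
}}

```text
time_s: 13.6
tool_pos: [0.4592, -0.0946, 0.1151]
tool_rot: [180.0, -0.0, -171.4]
force: [-0.2, -0.6, -3.1]
grip_width: 0.0211
```

Emit:
{"fn": "send_rows", "kwargs": {
  "plan": [
    [10,0,0,1,0,0,0],
    [10,0,0,1,0,0,0],
    [10,0,0,0,0,0,0]
  ]
}}

```text
time_s: 13.9
tool_pos: [0.4598, -0.0947, 0.1141]
tool_rot: [180.0, 0.1, -171.5]
force: [-2.0, -0.7, 2.5]
grip_width: 0.0213
```

Emit:
{"fn": "send_rows", "kwargs": {
  "plan": [
    [22,0,0,0,0,0,0],
    [24,0,0,0,0,0,0],
    [30,0,0,0,0,0,0],
    [40,0,0,0,0,0,0],
    [50,0,0,0,0,0,0],
    [50,0,0,0,0,0,0]
  ],
  "grip_force": 20
}}

```text
time_s: 14.5
tool_pos: [0.4594, -0.0947, 0.1132]
tool_rot: [180.0, 0.0, -171.4]
force: [-0.1, -0.6, 0.3]
grip_width: 0.0455
```

Emit:
{"fn": "send_rows", "kwargs": {
  "plan": [
    [60,0,0,-5,0,0,0],
    [60,0,0,-15,0,0,0],
    [60,0,0,-30,0,0,0],
    [60,0,0,-45,0,0,0],
    [60,0,0,-45,0,0,0],
    [60,0,0,-45,0,0,0],
    [60,0,0,-20,0,0,0],
    [60,0,0,0,0,0,0],
    [60,0,0,0,0,0,0]
  ]
}}

```text
time_s: 15.4
tool_pos: [0.4593, -0.0947, 0.3181]
tool_rot: [180.0, 0.0, -171.5]
force: [-0.5, 0.8, -0.4]
grip_width: 0.0597
```

```bash
python3 look.py w5 0.4594,-0.0947,0.01 0.4598,-0.0947,0.156 0.4815,0.1207,0.01 0.4815,0.1207,0.09
```

```text
15.4 [ 0.4593 -0.0947  0.3181] [ 1.7999e+02  2.0000e-02 -1.7145e+02] [-0.5  0.8 -0.4] [-12.  -7.  18.  96.   2.  90. 105.]
cam [[-0.149, 0.943, 0.299, 0.377], [0.989, 0.141, 0.047, -0.108], [0.002, 0.303, -0.953, 0.511], [0.0, 0.0, 0.0, 1.0]] 280 256.7327124950965 184.42980023430874
0.4594,-0.0947,0.01 ->px [256.5 144.4]
0.4598,-0.0947,0.156 ->px [256.6 163.5]
0.4815,0.1207,0.01 ->px [369.7 173.4]
0.4815,0.1207,0.09 ->px [389.3 186.8]
```

View pics/w5.png

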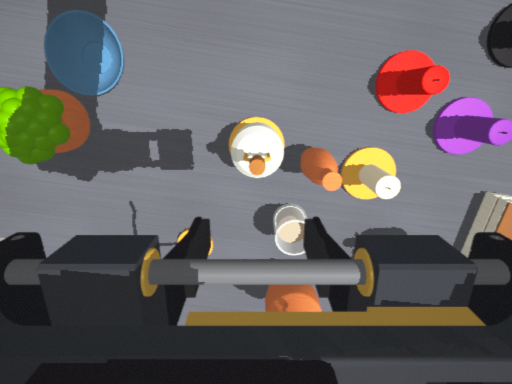

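The wide shade stands centred: its knob is at (257,165) against a predicted (256.6,163.5), with the dish rim around it. The tall dish at (369,173) and wax top at (388,187) also match. Next is the tall shade.

Emit:
{"fn": "send_rows", "kwargs": {
  "plan": [
    [60,-21.7,35.7,0,0,0,0],
    [60,-21.7,35.7,0,0,0,0],
    [60,-21.7,35.7,0,0,0,0],
    [60,-21.7,35.7,0,0,0,0],
    [60,-21.7,35.7,0,0,0,0],
    [60,-21.7,35.7,0,0,0,0],
    [60,-21.7,35.7,0,0,0,0],
    [60,-21.7,35.7,0,0,0,0],
    [60,-21.7,35.7,0,0,0,0],
    [60,0,0,0,0,0,0],
    [60,0,0,0,0,0,0]
  ]
}}

```text
time_s: 16.55
tool_pos: [0.6039, 0.2527, 0.3152]
tool_rot: [-179.9, -0.3, -171.3]
force: [0.3, -0.5, -0.1]
grip_width: 0.0603
```

```bash
python3 look.py w6 0.6045,0.2525,0.265 0.6045,0.2525,0.28 0.4815,0.1207,0.01; python3 - <<'E'
from h import *
im=cv2.imread("pics/w6.png"); cv2.imwrite("pics/w6c.png",cv2.resize(im[110:260,170:340],None,fx=3,fy=3,interpolation=2))
h=cv2.cvtColor(im,cv2.COLOR_BGR2HSV)[150:230,220:290]; m=cv2.inRange(h,(4,80,30),(15,255,200)); N,l,s,c=cv2.connectedComponentsWithStats(m); print([(x.tolist(),k.round(1)) for x,k in zip(s[1:],c[1:]) if x[4]>30])
E
```

```text
16.55 [0.6039 0.2527 0.3152] [-179.9    -0.27 -171.35] [ 0.3 -0.5 -0.1] [-28.  18.   4.  70.  -1.  92.  74.]
cam [[-0.15, 0.944, 0.295, 0.522], [0.989, 0.144, 0.045, 0.24], [0.0, 0.298, -0.955, 0.508], [0.0, 0.0, 0.0, 1.0]] 280 256.7327124950965 184.42980023430874
0.6045,0.2525,0.265 ->px [256.7 192.2]
0.6045,0.2525,0.28 ->px [256.7 197.8]
0.4815,0.1207,0.01 ->px [188.3  59.7]
[([25, 28, 25, 31, 579], array([36.8, 43.5]))]
```

View pics/w6c.png

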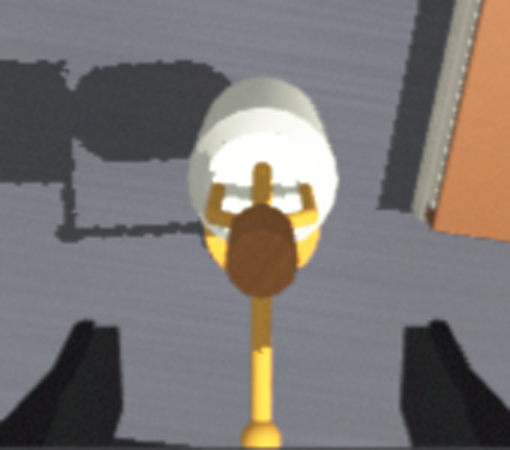

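Knob A is at (256.8,193.5) against a predicted (256.7,192.2), and the fingers straddle it.

Emit:
{"fn": "send_rows", "kwargs": {
  "plan": [
    [60,0,0,15,0,0,0],
    [60,-0.5,0,20,0,0,0],
    [60,0,0,20,0,0,0],
    [60,0,0,15,0,0,0],
    [60,0,0,10,0,0,0],
    [60,0,0,8,0,0,0],
    [60,0,0,5,0,0,0],
    [60,0,0,0,0,0,0],
    [60,0,0,0,0,0,0]
  ]
}}

```text
time_s: 17.5
tool_pos: [0.6055, 0.2523, 0.2259]
tool_rot: [180.0, 0.1, -171.4]
force: [0.4, 0.8, 0.6]
grip_width: 0.0601
```

Emit:
{"fn": "send_rows", "kwargs": {
  "plan": [
    [30,0,0,0,0,0,0],
    [30,0,0,0,0,0,0],
    [30,0,0,0,0,0,0],
    [25,0,0,0,0,0,0],
    [20,0,0,0,0,0,0],
    [10,0,0,0,0,0,0],
    [10,0,0,0,0,0,0],
    [10,0,0,0,0,0,0]
  ],
  "grip_force": 30
}}

```text
time_s: 18.3
tool_pos: [0.6051, 0.2527, 0.2254]
tool_rot: [180.0, 0.0, -171.4]
force: [0.0, 1.8, 0.9]
grip_width: 0.0213
```

Emit:
{"fn": "send_rows", "kwargs": {
  "plan": [
    [10,0,0,-2,0,0,0],
    [10,0,0,-5,0,0,0],
    [10,0,0,-6,0,0,0],
    [10,0,0,-5,0,0,0],
    [10,0,0,-4,0,0,0],
    [10,0,0,0,0,0,0],
    [10,0,0,0,0,0,0]
  ]
}}

```text
time_s: 19.0
tool_pos: [0.6052, 0.2522, 0.2474]
tool_rot: [180.0, 0.0, -171.5]
force: [0.3, -0.1, -3.6]
grip_width: 0.0213
```

Emit:
{"fn": "send_rows", "kwargs": {
  "plan": [
    [10,2,0,0,0,0,0],
    [10,5,0,0,0,0,0],
    [10,8,0,0,0,0,0],
    [10,10,0,0,0,0,0],
    [10,10,0,0,0,0,0],
    [10,10,0,0,0,0,0],
    [10,9,0,0,0,0,0],
    [10,7,0,0,0,0,0],
    [10,4,0,0,0,0,0],
    [10,2,0,0,0,0,0],
    [10,0,0,0,0,0,0]
  ]
}}

```text
time_s: 20.1
tool_pos: [0.5389, 0.2422, 0.2474]
tool_rot: [180.0, 0.0, -171.4]
force: [0.1, -0.8, -3.3]
grip_width: 0.0211
```

Emit:
{"fn": "send_rows", "kwargs": {
  "plan": [
    [10,0,0,-4,0,0,0],
    [10,0,0,-8,0,0,0],
    [10,0,0,-10,0,0,0],
    [10,0,0,-8,0,0,0],
    [10,0,0,-5,0,0,0],
    [10,0,0,0,0,0,0]
  ]
}}

```text
time_s: 20.7
tool_pos: [0.5395, 0.2424, 0.2836]
tool_rot: [180.0, 0.1, -171.5]
force: [0.2, -0.2, -2.4]
grip_width: 0.0211
```

Emit:
{"fn": "send_rows", "kwargs": {
  "plan": [
    [10,1.5,-2.2,0,0,0,0],
    [10,3.8,-5.6,0,0,0,0],
    [10,6,-8.9,0,0,0,0],
    [10,8.2,-12.3,0,0,0,0],
    [10,9.8,-14.5,0,0,0,0],
    [10,9.8,-14.5,0,0,0,0],
    [10,9.8,-14.5,0,0,0,0],
    [10,9,-13.4,0,0,0,0],
    [10,7.5,-11.1,0,0,0,0],
    [10,5.2,-7.8,0,0,0,0],
    [10,3,-4.5,0,0,0,0],
    [10,1.4,-2.2,0,0,0,0]
  ]
}}

```text
time_s: 21.9
tool_pos: [0.4813, 0.1206, 0.2824]
tool_rot: [180.0, 0.0, -171.5]
force: [0.8, 0.8, -3.2]
grip_width: 0.021
```

Emit:
{"fn": "send_rows", "kwargs": {
  "plan": [
    [10,0,0,0,0,0,0],
    [10,0,0,0,0,0,0],
    [10,0,0,0,0,0,0],
    [10,0,0,0,0,0,0]
  ]
}}

```text
time_s: 22.3
tool_pos: [0.4814, 0.1212, 0.2821]
tool_rot: [-180.0, -0.0, -171.4]
force: [0.7, 0.2, -2.7]
grip_width: 0.0212
```

```bash
python3 look.py w7 0.4815,0.1207,0.01; python3 - <<'E'
from h import *
c=np.load("pics/cal.npy",allow_pickle=True).item(); o=env.get_obs()["tool_pos"]
k=o[:2]; a=np.linspace(0,6.28,60); mz=o[2]-.1364
im=cv2.imread("pics/w7.png")
for r,z,q,col in((.030,mz,k,(0,0,255)),(.030,mz+.093,k,(0,255,0)),(.05,.01,(.4815,.1207),(255,0,0))):
    P=np.array([proj("wrist",[q[0]+r*np.cos(t),q[1]+r*np.sin(t),z],c) for t in a]); 
    cv2.polylines(im,[np.round((P)*8).astype(np.int32)],True,col,1,shift=3)
cv2.imwrite("pics/w7c.png",cv2.resize(im[110:270,160:350],None,fx=3,fy=3,interpolation=2))
E
```

```text
22.3 [0.4814 0.1212 0.2821] [-1.8000e+02 -1.0000e-02 -1.7141e+02] [ 0.7  0.2 -2.7] [-24.  -2.   7.  96.   0.  86.  81.]
cam [[-0.149, 0.943, 0.299, 0.399], [0.989, 0.142, 0.047, 0.108], [0.002, 0.302, -0.953, 0.475], [0.0, 0.0, 0.0, 1.0]] 280 256.7327124950965 184.42980023430874
0.4815,0.1207,0.01 ->px [256.2 148. ]
```

View pics/w7c.png

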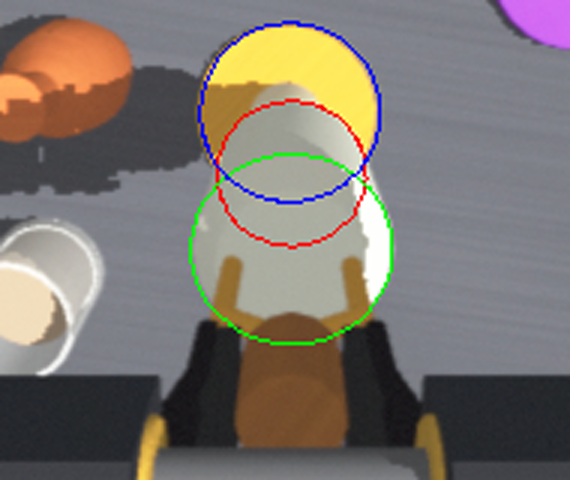

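The dish outline matches its prediction, the candle shows just beyond the shade's rim as it should, and the shade hangs plumb. Lowering now.

Emit:
{"fn": "send_rows", "kwargs": {
  "plan": [
    [10,0,0,5,0,0,0],
    [10,0,0,8,0,0,0],
    [10,0,0,9,0,0,0],
    [10,0,0,9,0,0,0],
    [10,0,0,7,0,0,0],
    [10,0,0,6,0,0,0],
    [10,0,0,6,0,0,0],
    [10,0,0,6,0,0,0],
    [10,0,0,6,0,0,0],
    [10,0,0,4,0,0,0],
    [10,0,0,0,0,0,0]
  ]
}}

```text
time_s: 23.45
tool_pos: [0.481, 0.1207, 0.2156]
tool_rot: [-180.0, -0.1, -171.5]
force: [0.1, -0.3, -2.3]
grip_width: 0.0208
```

Emit:
{"fn": "send_rows", "kwargs": {
  "plan": [
    [10,0,0,5,0,0,0],
    [10,0,0,8,0,0,0],
    [10,0,0,8,0,0,0],
    [10,0,0,8,0,0,0],
    [10,0,0,8,0,0,0],
    [10,0,0,8,0,0,0],
    [10,0,0,6,0,0,0],
    [10,0,0,5,0,0,0],
    [10,0,0,4,0,0,0],
    [10,0,0,3,0,0,0],
    [10,0,0,1,0,0,0],
    [10,0,0,0,0,0,0]
  ]
}}

```text
time_s: 24.65
tool_pos: [0.4814, 0.1208, 0.1523]
tool_rot: [180.0, 0.0, -171.5]
force: [0.0, -0.6, -3.2]
grip_width: 0.021
```

Emit:
{"fn": "send_rows", "kwargs": {
  "plan": [
    [10,0,0,1.5,0,0,0],
    [10,0,0,1.5,0,0,0],
    [10,0,0,1,0,0,0],
    [10,0,0,0,0,0,0]
  ]
}}

```text
time_s: 25.05
tool_pos: [0.4812, 0.1208, 0.1481]
tool_rot: [180.0, -0.0, -171.4]
force: [-1.2, 0.5, -3.0]
grip_width: 0.0213
```

Emit:
{"fn": "send_rows", "kwargs": {
  "plan": [
    [10,0,0,1,0,0,0],
    [10,0,0,1,0,0,0],
    [10,0,0,0,0,0,0]
  ]
}}

```text
time_s: 25.35
tool_pos: [0.4816, 0.1209, 0.1466]
tool_rot: [180.0, 0.0, -171.4]
force: [0.2, -0.7, -1.8]
grip_width: 0.0211
```

Emit:
{"fn": "send_rows", "kwargs": {
  "plan": [
    [10,0,0,0.7,0,0,0],
    [10,0,0,0.5,0,0,0],
    [10,0,0,0,0,0,0]
  ]
}}

```text
time_s: 25.65
tool_pos: [0.4822, 0.1211, 0.1466]
tool_rot: [180.0, 0.1, -171.4]
force: [-0.4, -0.5, 5.6]
grip_width: 0.0212
```

Contact: the force has reversed to +5.6 N. Releasing and rising.

Emit:
{"fn": "send_rows", "kwargs": {
  "plan": [
    [22,0,0,0,0,0,0],
    [24,0,0,0,0,0,0],
    [30,0,0,0,0,0,0],
    [40,0,0,0,0,0,0],
    [50,0,0,0,0,0,0],
    [50,0,0,0,0,0,0]
  ]
}}

```text
time_s: 26.25
tool_pos: [0.4813, 0.1208, 0.1449]
tool_rot: [-180.0, -0.0, -171.5]
force: [0.3, 0.2, 0.2]
grip_width: 0.0455
```

Emit:
{"fn": "send_rows", "kwargs": {
  "plan": [
    [60,0,0,-5,0,0,0],
    [60,0,0,-15,0,0,0],
    [60,0,0,-30,0,0,0],
    [60,0,0,-40,0,0,0],
    [60,0,0,-40,0,0,0],
    [60,0,0,-40,0,0,0],
    [60,0,0,-10,0,0,0],
    [60,0,0,0,0,0,0],
    [60,0,0,0,0,0,0]
  ]
}}

```text
time_s: 27.15
tool_pos: [0.4809, 0.1207, 0.3238]
tool_rot: [-180.0, -0.1, -171.4]
force: [0.9, -1.2, 0.1]
grip_width: 0.0599
```

```bash
python3 look.py w8 0.4815,0.1207,0.186 0.4598,-0.0947,0.156; python3 - <<'E'
from h import *
s=env.read_camera("side")[:,:,::-1].copy()
w=cv2.imread("pics/w8.png")
for p in([.4815,.1207,.186],[.4598,-.0947,.156]): print("side pred",proj("side",p).round(1))
a=cv2.resize(s[130:290,190:340],(390,416),interpolation=2); b=cv2.resize(w[90:250,100:257],(408,416),interpolation=2)
cv2.imwrite("pics/fin.png",np.hstack([a,cv2.resize(w[90:250,140:300],(408,416),interpolation=2)]))
E
```

```text
27.15 [0.4809 0.1207 0.3238] [-1.7999e+02 -9.0000e-02 -1.7145e+02] [ 0.9 -1.2  0.1] [-24.  -2.   7.  92.   0.  91.  81.]
cam [[-0.149, 0.943, 0.297, 0.399], [0.989, 0.141, 0.046, 0.108], [0.002, 0.301, -0.954, 0.516], [0.0, 0.0, 0.0, 1.0]] 280 256.7327124950965 184.42980023430874
0.4815,0.1207,0.186 ->px [256.7 168.5]
0.4598,-0.0947,0.156 ->px [ 89.9 121.4]
side pred [255.5 162.8]
side pred [261.5 214.4]
```

View pics/fin.png

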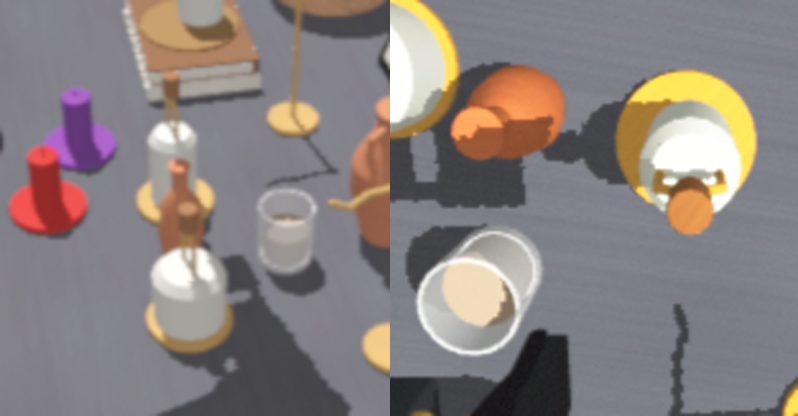

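Both shades stand upright on their dishes. The tall knob is at wrist px (257.6,169) against (256.7,168.5), and the side-view knobs are within about 3 px of prediction. The gripper is clear.

```bash
python3 -c "
from cell import env
print(env.sign_off())"
```

```text
the job is handed in; nothing more can be done
None
```

Both shades are off their hooks and standing on their candles' dishes, the wide one placed first and then the tall one. I handed the job in at about 27 s of the 72 s allowed; the hand-in gives no verdict.

- **Last checks:** both shades look upright on their dishes. In the last wrist and side pictures their knobs were within 1–3 px (a few mm or less) of where they should be. The wide knob's wrist check was taken earlier, right after it was placed. Each contact with a dish was gentle (under 6 N upward), and the gripper ended open and well clear. The candles, bud vase and glass jar showed no movement in the views I had. I did not re-measure the other bystanders.
- **What went wrong:** my first grasp closed on nothing. The pictures showed the fingertips about 30 mm higher than the reported tool position says. Nothing was disturbed. I went about 29 mm lower, gripped at 21 mm (the knob is 22 mm) and used that correction for the rest of the job.

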